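# Stand the stepped ring cone for the photo and set the light

### The job

Set up the shot: lift the stepped wooden ring cone (not the smooth one) out of its rest and stand it upright on its wide foot in the middle of the round stone plinth, without dropping it; let go and watch for two seconds that it stands by itself without wobbling. Only then slide the dimmer's grip along its track until the grip's middle is level with the brass index clip, and leave the cone standing and everything else on the bench where it is.

Things in the scene. Friction and masses are not known exactly. Their poses are not given: they have to be found in the camera images.
- stepped_cone: Turned light-wood ring cone in four plain steps, 120 mm tall, 60 g. Diameter 28 mm from the foot to 28 mm up, 23 mm to 80, 17 mm to 105, 11 mm to the tip. Origin: centre of the flat foot; z runs along the axis to the tip. It starts lying in rest_stepped, axis rising 45 degrees from level, tip up; it lifts straight up out. Centre of mass 46 mm above the foot: standing, it tips over beyond 17 degrees.
- cone_grip (a point): Point on the stepped cone's axis 62 mm above its foot face, in the upper half of the 23 mm diameter step: a free place to grasp it, also while it lies in the rest. Axes as the cone's.
- rest_stepped: Dark wood rest, fixed, holding the stepped cone. Base plate 130 x 56 x 10 mm; V supports 12 mm long, up to 42 mm wide, hold the cone 16 and 96 mm from its foot; foot stop 34 mm wide. 18 mm wide posts stand under the Vs; nothing else is above the plate. Origin: centre of underside. Cone's axis is over its x axis, tip to +x, foot centre at x -45, z 36 mm. Its x is within 34 degrees of the world's.
- smooth_cone: Bystander, not to be moved: light-wood ring cone of the same height (120 mm) and foot (28 mm) but with one smooth taper to a blunt 20 mm tip, lying in a like rest, either of the two rests' places may be on the left. Origin and axis as the stepped cone's.
- plinth: Round stone photo plinth, 90 mm in diameter, 24 mm high, fixed. Origin: centre of its underside, on the bench.
- plinth_top (a point): Centre of the plinth's flat top, 24 mm above the bench.
- dimmer_base: Aluminium dimmer housing, fixed on the bench: 40 x 170 x 14 mm (x, y, z), the track along its y axis. Origin: centre of its underside, on the bench.
- dimmer (a joint): Position of the dimmer's grip along the track, 0 to 0.12 m, growing towards the housing's +y; at 0 the grip's middle is at y = -60 mm of dimmer_base, at 0.12 at +60 mm. Slides against about 1.5 N of friction plus light damping and stays where left. At the start it is at 0 to 0.03.
- dimmer_top (a point): Centre of the top face of the dimmer's black grip: a block 28 x 20 mm (x, y) and 40 mm tall, its top 54.5 mm above the bench. Axes as the housing's: it slides along y.
- index_clip: Brass index clip, fixed, 4 mm wide, beside the housing's +x edge, 14 mm high (flush with its top, a 1 mm tongue lies on the housing). Origin: on the bench under the track's centre line, level with the clip, which is 12 to 38 mm to +x of it; axes as the housing's. The grip's middle must get the same y. It sits where the joint would read 0.06 to 0.11.
- bead_jar: Bystander: lidded glass jar, 42 mm diameter, 75 mm tall, beside the plinth. Origin: centre of its underside.
- bead_tin: Bystander: flat round aluminium tin, 60 mm diameter, 22 mm high, on the plinth's other side. Origin: centre of its underside.
- necklace_stand: Bystander: dark-wood T stand beyond the plinth and to its right (-y), foot 72 mm diameter, 151 mm tall, crossbar 100 mm long along its y. Origin: centre of its underside.
- wire_spool: Bystander: spool of copper wire standing on end, 48 mm diameter, 34 mm high, just beyond the tip end of rest_stepped. Origin: centre of its underside.
- pliers: Bystander: pliers lying flat, 13 mm thick, about 155 mm long along x (jaws to +x). Origin under the hinge.
- pendant: Bystander: flat round pendant, 38 mm diameter, 8 mm thick. Origin: centre of its underside.
There are look-alikes about, which are no part of the job. What is shaped like the stepped_cone but green, pink or purple is not meant.

How it is judged (in metres and radians):
On the way, in this order (a step that is already met when the one before it is completed fails the run):
1. the stepped cone stands by itself, upright and still, in the middle of the plinth, untouched by the fingers, for 1.8 s (angle between stepped_cone's own z axis and vertical below 0.06 rad and horizontal distance between stepped_cone and plinth_top below 0.015 m and z of stepped_cone in the frame of plinth_top between -0.004 and 0.004 m and angular speed of stepped_cone below 0.15 rad/s and linear speed of stepped_cone below 0.02 m/s and contact force between the fingers and stepped_cone below 0.05 N and contact force between stepped_cone and plinth above 0.1 N), for 1.8 s.
2. after that, the dimmer's grip is level with the index clip (y of dimmer_top in the frame of index_clip between -0.004 and 0.004 m), for 0.2 s.
At the end, for the whole second after the job is handed in: The stepped cone stands released, upright (within 3.4 degrees) and still on the plinth's top, its foot's centre within 15 mm of the plinth's centre; the dimmer's grip rests within 4 mm of level with the index clip, measured along the track (all of step 1 and all of step 2 and velocity of joint dimmer between -0.005 and 0.005 m/s); the robot touches nothing.
It fails at once if the stepped cone is dropped or falls: it moves faster than 0.35 m/s while the fingers do not touch it (linear speed of stepped_cone above 0.35 m/s and contact force between the fingers and stepped_cone below 0.01 N).
It fails at once if a bystander (smooth cone, jar, tin, necklace stand, spool, pliers, pendant) is moved by more than 20 mm or knocked over (distance of any of smooth_cone, bead_jar, bead_tin, necklace_stand, wire_spool, pliers, pendant from where it was at the start of the episode above 0.02 m or angle between any of bead_jar, bead_tin, necklace_stand, wire_spool, pliers, pendant's own z axis and vertical above 0.5 rad).
It also fails if it takes over 61 s, if anything falls off the work surface, if the arm or the gripper's body presses on something with over 40 N, if the wrist force passes 120 N, or if a joint passes its speed limit or range.

### The arm

A 7-joint arm with a two-finger parallel gripper is mounted at the origin on the work surface. World frame = base frame: x ahead of the robot, y to its left, z up, the work surface at z = 0. Lengths are in mm, angles in rad, forces in N, time in s.
With the tool pointing down it reaches from about 425 to 875 mm from the base axis. Payload 4.7 kg.
Tool frame: the origin (TCP) lies midway between the tips of the shut fingers; the grasp point (between the pads) lies manip.grip_depth behind it (manip.grip_depth is the distance from the TCP to the grasp point, in mm); z points along the fingers, y is the direction in which the jaws open and shut (so a half turn about z gives the same grasp; the last joint's range is limited). The gripper opens to 87 mm and grips with 3 to 60 N. Pads are 19 mm wide; open, the fingers measure 117 mm over their backs; the gripper's body (75 mm by 190 mm) begins 51 mm behind the grasp point.
Start: joints at [-1.11, 0.321, -0.07, 1.45, 0.023, 1.371, -0.057], TCP at [280.882, 586.2, 222.587] pointing down, gripper open.
Joint ranges: [-2.86, 2.86], [-0.3, 2.09], [-1.38, 1.24], [0.06, 2.45], [-1.56, 4.7], [0.09, 2.05], [-2.69, 2.69]. Speed limits (rad/s): [2.57, 2.57, 3.14, 3.14, 3.14, 3.14, 3.14].

### API

Orientations are given as a unit quaternion [x, y, z, w].
In Python, from station import manip gives the robot as it stands.
- The arm moves only by the tool send_rows, never from a script. Its argument "moves" is a list that holds one entry, the list of rows, each a list of 4 numbers: the shift along the world's x, y, z in mm, then the turn about the world's z in degrees. A call has exactly 10 rows; each row is the pose to reach, as a shift and turn from the pose measured when the call began; what a row does not reach only later rows make up. A row lasts 1/12 s, in which the tool goes at most 41.7 mm and 7.16 degrees, less where a joint would pass 70% of its speed; a pose out of reach is approached as far as the arm can. A call with a gripper value outside its range is refused whole. "gripper" is the closure, from 0 (fully open) to 1 (shut), set as the call begins (left out, the last holds). The fingers move at their own pace and stop on an object; "squeeze" is the grip in N (left out, the last holds). Time passes only in rows, so rows that repeat a pose let the fingers close, or fill a call up. It gives the time, the measured TCP pose, the force and the opening at its end, in the units of the state.
- manip.get_state(): the state, without advancing time (a new reading comes with each control period).
- manip.snapshot(name): name is "side" or "top" or "wrist"; returns a dict with "image" (420x560x3 uint8, red, green, blue), "depth" (420x560 float32, mm along the optical axis (not along the pixel's ray), 0 where there is no reading), "intrinsics" (3x3 intrinsics, pixels), "world_to_cam" (4x4, takes a point from world to camera coordinates); the wrist camera has in their place "tool_from_camera" (4x4, takes a point from camera to tool coordinates, whose origin is the TCP and whose axes are the flange's). Camera axes: x right, y up, looking along -z (the intrinsics and any distortion apply to the point x, -y, -z); pixel columns grow to the right and rows downward; lengths in mm; the calibration is good to about 2 mm. A picture is of the moment at which its call begins: read the wrist's pose just before it.
- manip.sign_off(): hands the job in, once; it reports no verdict.
Trained networks look in a picture, given as the dict that the camera call returned (one of the last four; its "shot" number tells which), for a name from the list of things; names that differ only in an ending like _2 or _b are one class to them, and where a whole thing is asked for, a point or a joint stands for the part that bears it (a point fixed in the world has none). Each returns a list of dicts, best first, with "score" (0 to 1); they miss things now and then, are a little off and sometimes report something else, mostly with a low value. They report only what shows in the picture. A call takes as long as a camera call. They do not tell look-alikes from the thing itself.
- manip.boxes_of(thing, picture): "extent" ([left, top, right, bottom] as shares, 0 to 1, of the picture: columns of its width, rows of its height, round what is visible of it).
- manip.silhouettes(thing, picture): "mask" (420x560 bool, what is visible of it) and "extent" ([left, top, right, bottom] as shares, 0 to 1, of the picture: columns of its width, rows of its height, round what is visible of it).
The state is a dict: "time": time; "joint_positions": joint angles; "joint_velocities": joint speeds; "effort": joint torques, N m; "eef_pos": TCP position; "tcp_rot": TCP orientation; "contact_force": force on the tool from outside, world axes, zero at the start; "moment": the same for the moment, N m; "opening": finger opening in mm.
Only numpy, scipy, OpenCV 4.12 (cv2) and the standard library are available. Lean on these libraries where they do the work, as an engineer would, in place of code of your own. Each camera call takes 0.05 s, during which the arm holds its last target. There are 200 camera calls.

## Working session

There is one attempt and no reset: what is moved stays moved. The work goes in short steps, Python scripts to look and compute and a tool call to move; the robot and the scene stay as the last step left them, time stands still between calls to the robot, and variables do not carry over. Pictures are saved under pics/ and viewed, about 8 in all and at most 12, crops included, and the job is handed in when it is done.

Besides the shell and the picture viewer there is one more tool, called after ">>>" by a JSON object that holds its "fn" and its "kwargs", one argument or row to a line. send_rows: Moves the arm, as the interface text tells. Its arguments: {"type":"object","properties":{"moves":{"type":"array"},"gripper":{"type":"number"},"squeeze":{"type":"number"}},"required":["moves"]}

```bash
ls; mkdir -p pics; cat > h.py <<'E'
import numpy as np, cv2
from station import manip
def pts(p):
    d=p["depth"]; K=np.array(p["intrinsics"]); v,u=np.mgrid[0:420,0:560]
    c=np.stack([(u-K[0,2])/K[0,0]*d,-(v-K[1,2])/K[1,1]*d,-d],-1)
    T=np.linalg.inv(np.array(p["world_to_cam"]))
    return c@T[:3,:3].T+T[:3,3]
def snap(n): 
    p=manip.snapshot(n); cv2.imwrite(f"/tmp/{n}.png",p["image"][:,:,::-1]); return p
E
python3 - <<'E'
from h import *
print(manip.get_state(), manip.grip_depth)
ims=[]
for n in("top","side"):
    p=manip.snapshot(n); im=p["image"][:,:,::-1].copy(); W=pts(p); ims.append(im)
    print(n,p.keys(),np.round(p["intrinsics"],1).tolist(),np.round(p["world_to_cam"],3).tolist())
    np.savez(f"/tmp/{n}.npz",W=W,im=im,d=p["depth"])
    for t in "stepped_cone rest_stepped smooth_cone plinth dimmer_base dimmer_top index_clip bead_jar bead_tin necklace_stand wire_spool pliers pendant".split():
        for r in manip.silhouettes(t,p)[:3]:
            m=r["mask"]&(p["depth"]>0)
            q=W[m]; e=np.array(r["extent"])*[560,420,560,420]
            if len(q): print(t,round(r["score"],2),e.round(),m.sum(),np.median(q,0).round(),np.percentile(q,2,axis=0).round(),np.percentile(q,98,axis=0).round())
    cv2.imwrite(f"pics/{n}0.png",im)
E
```

```text
pics
{'time': 0.0, 'joint_positions': array([-1.10992735,  0.32182903, -0.07007509,  1.45166094,  0.02262418,
        1.37079987, -0.05691767]), 'joint_velocities': array([-0.00014922,  0.00172786,  0.00183272,  0.00129345, -0.00128083,
       -0.00064378,  0.00062129]), 'effort': array([-4.87593479e-04, -4.91269720e+01, -4.04511597e-01, -3.12531817e+01,
       -6.40664343e-02,  4.36769030e-02,  1.87696951e-04]), 'eef_pos': array([280.65632819, 585.67812622, 221.4645879 ]), 'tcp_rot': array([ 2.21527147e-01,  9.75153737e-01, -9.43296316e-04, -1.50411142e-04]), 'contact_force': array([-0.35409772,  0.12491938, -0.15226476]), 'moment': array([-0.00459071,  0.01899269,  0.00604463]), 'opening': 86.97629910063986} 18.700000000000003
top dict_keys(['image', 'depth', 'intrinsics', 'world_to_cam', 'shot']) [[449.9, 0.0, 272.2], [0.0, 449.9, 202.7], [0.0, 0.0, 1.0]] [[-0.001, -1.0, -0.001, 30.252], [0.997, -0.001, 0.073, -540.537], [-0.073, -0.001, 0.997, -1261.507], [0.0, 0.0, 0.0, 1.0]]
stepped_cone 0.84 [146. 284. 157. 326.] 349 [260. 370.  22.] [194. 358.  -1.] [305. 388.  31.]
stepped_c
[... 2636 characters left out ...]
9.] [600.  76.   5.] [638. 114.  79.]
bead_tin 0.73 [294. 177. 308. 206.] 388 [613.  85.  49.] [600.  76.   4.] [696. 173.  79.]
bead_tin 0.56 [235. 210. 291. 254.] 900 [457.   9.  16.] [441. -47.   3.] [482. 118.  57.]
necklace_stand 0.76 [358. 173. 395. 234.] 893 [ 710. -100.   15.] [ 678. -138.    2.] [850.  21. 153.]
necklace_stand 0.19 [262. 164. 277. 180.] 217 [623. 237.  29.] [607. 225.   4.] [646. 265.  40.]
wire_spool 0.76 [264. 163. 279. 182.] 213 [624. 236.  30.] [609. 225.   4.] [647. 265.  40.]
pliers 0.71 [169. 180. 210. 213.] 381 [375. 281.  13.] [302. 258.   2.] [436. 332.  17.]
pendant 0.51 [290. 306. 310. 321.] 236 [ 395. -235.    9.] [ 380. -250.    2.] [ 413. -211.   12.]
```

```bash
python3 - <<'E'
import cv2
a=cv2.imread("pics/top0.png")[130:300,140:400]
cv2.imwrite("pics/top0c.png",cv2.resize(a,None,fx=3,fy=3,interpolation=cv2.INTER_CUBIC))
E
```

```text
(no output)
```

View pics/top0c.png

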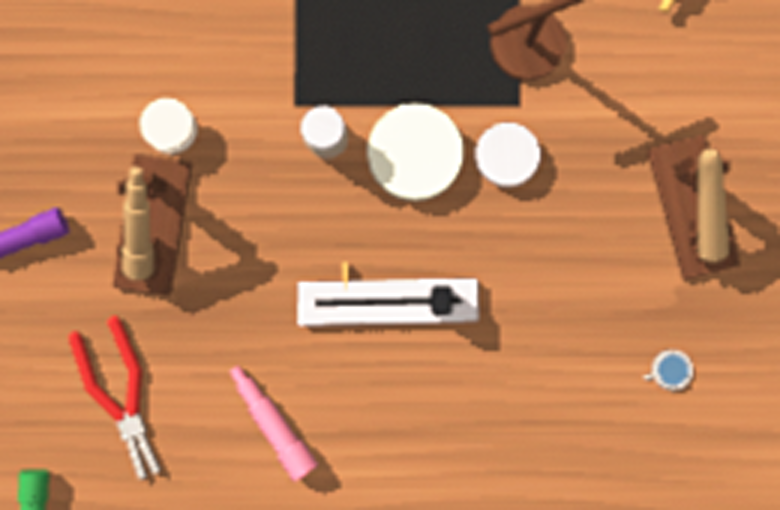

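```bash
python3 - <<'E'
from h import *
from scipy.spatial.transform import Rotation as R
s=manip.get_state(); print(R.from_quat(s["tcp_rot"]).as_matrix().round(2).tolist())
w=manip.snapshot("wrist"); print(np.array(w["tool_from_camera"]).round(3).tolist())
for n in("top","side"):
    z=np.load(f"/tmp/{n}.npz"); W=z["W"]; im=z["im"].astype(int)
    m=(abs(W[...,0]-540)<70)&(abs(W[...,1]-260)<50)&(W[...,2]>30)&(im[...,2]>120)&(z["d"]>0)
    q=W[m]; c=q.mean(0); u,sv,v=np.linalg.svd(q-c); print(n,m.sum(),c.round(1),v[0].round(3),sv.round(), np.degrees(np.arctan2(v[0][1],v[0][0])))
    m=(W[...,2]>45)&(abs(W[...,0]-463)<30)&(abs(W[...,1])<70); print("grip",m.sum(),np.round(W[m].mean(0),1),W[m].min(0).round(1),W[m].max(0).round(1))
    hsv=cv2.cvtColor(z["im"],cv2.COLOR_BGR2HSV).astype(int)
    m=(hsv[...,1]>110)&(hsv[...,2]>150)&(abs(W[...,0]-488)<22)&(abs(W[...,1]-80)<25)&(W[...,2]>8); print("clip",m.sum(),W[m].round(0).tolist())
    m=(W[...,2]>9)&(W[...,2]<20)&(abs(W[...,0]-463)<35)&(abs(W[...,1]-37)<100)
    q=W[m][:,:2].astype(np.float32); print("base",cv2.minAreaRect(q))
    m=(W[...,2]>18)&(W[...,2]<32)&(np.hypot(W[...,0]-605,W[...,1]-13)<60)&(W[...,1]>-45); q=W[m][:,:2].astype(np.float32);print("plinth",cv2.minEnclosingCircle(q),q.mean(0))
E
```

```text
[[-0.9, 0.43, 0.0], [0.43, 0.9, 0.0], [-0.0, 0.0, -1.0]]
[[0.001, 0.966, 0.258, 70.784], [1.0, -0.001, 0.0, 0.035], [0.0, 0.258, -0.966, -161.072], [0.0, 0.0, 0.0, 1.0]]
top 298 [531.5 265.5  82.8] [-0.783  0.149 -0.604] [610. 235. 123.] 169.19085690674933
grip 984 [ 448.4   25.9 1210.4] [447.2 -19.7  49.3] [ 476.5   28.7 1297.6]
clip 7 [[500.0, 79.0, 12.0], [497.0, 79.0, 13.0], [494.0, 79.0, 17.0], [492.0, 79.0, 8.0], [489.0, 79.0, 13.0], [486.0, 79.0, 13.0], [483.0, 79.0, 13.0]]
base ((470.3482360839844, 37.38119888305664), (168.46910095214844, 54.123531341552734), 89.93890380859375)
plinth ((606.073974609375, 12.115835189819336), 44.741722106933594) [605.61096   12.178579]
side 306 [529.6 259.3  79.9] [-0.805  0.084 -0.588] [584. 274.  89.] 174.03306247356963
grip 97 [460.7 -15.7  53.7] [448.6 -24.3  45.2] [475.5  -2.2  58.3]
clip 13 [[495.0, 77.0, 19.0], [499.0, 79.0, 17.0], [488.0, 83.0, 15.0], [490.0, 80.0, 16.0], [492.0, 78.0, 17.0], [493.0, 74.0, 19.0], [497.0, 77.0, 15.0], [481.0, 81.0, 16.0], [483.0, 78.0, 17.0], [484.0, 76.0, 18.0], [498.0, 79.0, 10.0], [473.0, 78.0, 19.0], [497.0, 77.0, 9.0]]
base ((469.3758544921875, 37.19269561767578), (57.177616119384766, 171.62106323242188), 0.9585166573524475)
plinth ((604.081298828125, 12.318643569946289), 47.682979583740234) [601.4007     7.858498]
```

>>> {"fn": "send_rows", "kwargs": {
  "moves": [
    [[26,-33,2,2],[52,-66,4,4],[78,-99,6,6],[104,-132,8,8],[130,-165,10,10],[156,-198,12,12],[182,-231,14,14],[210,-266,16,15],[236,-300,18,15],[254,-324,18,15]]
  ],
  "gripper": 0,
  "squeeze": 3
}}

```text
time: 2.28
eef_pos: [536.6, 259.6, 241.3]
tcp_rot: [0.093, 0.996, 0.0, 0.001]
contact_force: [0.5, -0.3, 0.9]
opening: 87.0
```

```bash
cat >> h.py <<'E'
from scipy.spatial.transform import Rotation as R
def wr():
    s=manip.get_state(); p=manip.snapshot("wrist")
    T=np.eye(4); T[:3,:3]=R.from_quat(s["tcp_rot"]).as_matrix(); T[:3,3]=s["eef_pos"]
    T=T@np.array(p["tool_from_camera"]); p["world_to_cam"]=np.linalg.inv(T)
    p["s"]=s; return p
def line(q):
    c=q.mean(0); v=np.linalg.svd(q-c)[2][0]; return c,v*np.sign(v[2])
def st():
    s=manip.get_state(); y=R.from_quat(s["tcp_rot"]).as_matrix()[:,1]
    print("t",round(s["time"],2),"tcp",s["eef_pos"].round(1),"jaw",np.degrees(np.arctan2(y[1],y[0])).round(1),"F",s["contact_force"].round(2),"op",round(s["opening"],1))
E
python3 - <<'E'
from h import *
st(); p=wr(); W=pts(p); im=p["image"][:,:,::-1].copy(); np.savez("/tmp/w1.npz",W=W,im=im,d=p["depth"])
cv2.imwrite("pics/w1.png",im)
for t in("stepped_cone","rest_stepped"):
  for r in manip.silhouettes(t,p)[:3]:
    m=r["mask"]&(p["depth"]>0); q=W[m]
    if len(q)<50: continue
    print(t,round(r["score"],2),np.array(r["extent"]).round(2),m.sum(),np.percentile(q,2,axis=0).round(),np.percentile(q,98,axis=0).round())
    if t=="stepped_cone":
        q=q[(q[:,2]>35)]; c,v=line(q); print(c.round(1),v.round(3),np.degrees(np.arctan2(v[1],v[0])))
E
```

```text
t 2.28 tcp [536.6 259.6 241.3] jaw 79.3 F [ 0.49 -0.35  0.88] op 87.0
stepped_cone 0.63 [0.48 0.34 0.52 0.58] 1829 [485. 255.  46.] [571. 281. 121.]
[526.2 266.4  82.5] [ 0.745 -0.106  0.658] -8.05620584424389
stepped_cone 0.62 [0.19 0.   0.36 0.21] 2166 [303. 112.  11.] [394. 183.  28.]
[nan nan nan] [0. 0. 0.] 0.0
stepped_cone 0.59 [0.61 0.3  0.77 0.44] 1491 [495. 348.  12.] [543. 454.  28.]
[nan nan nan] [0. 0. 0.] 0.0
rest_stepped 0.82 [0.46 0.31 0.54 0.56] 2453 [471. 233.   7.] [592. 297. 105.]h.py:17: RuntimeWarning: Mean of empty slice.
  c=q.mean(0); v=np.linalg.svd(q-c)[2][0]; return c,v*np.sign(v[2])
  ret = um.true_divide(
```

View pics/w1.png

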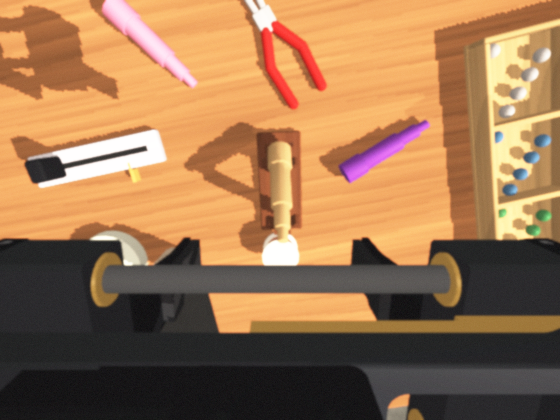

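```bash
python3 - <<'E'
from h import *
from scipy.optimize import least_squares
z=np.load("/tmp/w1.npz"); W=z["W"]; im=z["im"].astype(int)
m=(abs(W[...,0]-535)<75)&(abs(W[...,1]-262)<42)&(W[...,2]<20)&(W[...,2]>6)&(im[...,2]<150)&(z["d"]>0)
print("plate",cv2.minAreaRect(W[m][:,:2].astype(np.float32)),m.sum(),np.median(W[m],0))
m=(abs(W[...,0]-530)<60)&(abs(W[...,1]-265)<30)&(W[...,2]>48)&(im[...,2]>130)&(z["d"]>0)
q=W[m]
def rad(s): return np.interp(s,[0,27,29,79,81,104,106,120],[14,14,11.5,11.5,8.5,8.5,5.5,5.5])
def f(p):
    a=p[2]; u=np.array([np.cos(a),np.sin(a),1])/2**.5; u=np.array([np.cos(a)*np.cos(p[4]),np.sin(a)*np.cos(p[4]),np.sin(p[4])])
    d=q-[p[0],p[1],p[3]]; s=d@u; r=np.linalg.norm(d-np.outer(s,u),axis=1)
    return np.r_[(r-rad(s)),(p[4]-np.pi/4)*2000]
r=least_squares(f,[485,272,-.15,36,np.pi/4],loss="soft_l1",f_scale=2)
print(r.x,np.degrees(r.x[2]),len(q),np.median(abs(r.fun)))
a=r.x[2];g=r.x[[0,1,3]]+62/2**.5*np.array([np.cos(a),np.sin(a),1]);print("grip",g)
# rest far post: points dark
m=(abs(W[...,0]-560)<45)&(abs(W[...,1]-258)<40)&(W[...,2]>50)&(im[...,2]<110)&(z["d"]>0)
ex=np.array([np.cos(a),np.sin(a)]);q=W[m];o=r.x[:2]
l=(q[:,:2]-o)@ex; k=(q[:,:2]-o)@[-ex[1],ex[0]]
print(len(q),np.c_[l,k,q[:,2]].round(0)[::max(1,len(q)//40)].tolist())
E
```

```text
plate ((528.8838500976562, 245.7451934814453), (39.383663177490234, 133.98919677734375), 69.57870483398438) 649 [498.15420611 246.76043488   8.7989307 ]
[528.03077319 266.76786298   8.22277452  75.16432621   4.68680789] 471.13027579815673 3997 4.608202550114834
grip [512.22667924 307.66077941 119.00494664]
4831 [[-27.0, -16.0, 99.0], [-43.0, 24.0, 244.0], [33.0, 1.0, 328.0], [32.0, -1.0, 343.0], [24.0, 4.0, 345.0], [25.0, 4.0, 346.0], [27.0, 3.0, 346.0], [28.0, 2.0, 346.0], [30.0, 0.0, 346.0], [30.0, 0.0, 347.0], [31.0, 0.0, 348.0], [31.0, 0.0, 349.0], [31.0, -0.0, 349.0], [30.0, 1.0, 351.0], [30.0, 0.0, 350.0], [28.0, 1.0, 350.0], [28.0, 1.0, 351.0], [25.0, 4.0, 352.0], [20.0, 6.0, 352.0], [30.0, 0.0, 352.0], [25.0, 4.0, 353.0], [32.0, -2.0, 353.0], [24.0, 3.0, 353.0], [30.0, 0.0, 354.0], [22.0, 4.0, 353.0], [28.0, -1.0, 353.0], [20.0, 3.0, 353.0], [27.0, -1.0, 353.0], [19.0, 5.0, 354.0], [26.0, -1.0, 353.0], [18.0, 3.0, 352.0], [25.0, -2.0, 353.0], [18.0, 4.0, 354.0], [25.0, -2.0, 353.0], [18.0, 1.0, 353.0], [25.0, -2.0, 354.0], [19.0, -1.0, 352.0], [26.0, -5.0, 353.0], [21.0, -1.0, 353.0], [19.0, -3.0, 352.0], [17.0, -5.0, 353.0]]
```

```bash
cat > fit.py <<'E'
from h import *
from scipy.optimize import least_squares
z=np.load("/tmp/w1.npz"); W=z["W"]; im=z["im"].astype(int); ok=(z["d"]>0)&(W[...,2]<130)
hsv=cv2.cvtColor(z["im"],cv2.COLOR_BGR2HSV).astype(int)
m=(abs(W[...,0]-530)<60)&(abs(W[...,1]-265)<30)&(W[...,2]>45)&(im[...,2]>130)&ok
q=W[m]
def rad(s): return np.interp(s,[0,27,29,79,81,104,106,120],[14,14,11.5,11.5,8.5,8.5,5.5,5.5])
def f(p):
    a=p[2]; u=np.array([np.cos(a)*np.cos(p[4]),np.sin(a)*np.cos(p[4]),np.sin(p[4])])
    d=q-[p[0],p[1],p[3]]; s=d@u; r=np.linalg.norm(d-np.outer(s,u),axis=1)
    return np.r_[(r-rad(s)),(p[4]-np.pi/4)*1000]
r=least_squares(f,[485,272,-.15,36,np.pi/4],loss="soft_l1",f_scale=2)
print(r.x.round(2),np.degrees(r.x[[2,4]]),len(q),np.median(abs(r.fun)))
a=r.x[2];g=r.x[[0,1,3]]+62/2**.5*np.array([np.cos(a),np.sin(a),1]);print("grip",g)
m=(abs(W[...,0]-535)<85)&(abs(W[...,1]-262)<45)&(W[...,2]>6)&(im[...,2]<125)&ok
ex=np.array([np.cos(a),np.sin(a)]);q=W[m];o=r.x[:2]+45*ex
l=(q[:,:2]-o)@ex; k=(q[:,:2]-o)@[-ex[1],ex[0]]
print(len(q),l.min(),l.max(),k.min(),k.max())
h=q[:,2]>45;print(np.c_[l,k,q[:,2]][h].round(0)[::max(1,h.sum()//40)].tolist())
b=(q[:,2]<16);print("plate",cv2.minAreaRect(np.c_[l,k][b].astype(np.float32)),np.percentile(l[b],[1,99]),np.percentile(k[b],[1,99]),q[b,2].mean())
E
python3 fit.py
```

```text
[ 4.9082e+02  2.7188e+02 -1.4000e-01  3.4870e+01  7.8000e-01] [-8.12267371 44.68985866] 1998 0.4093511995622823
grip [534.21598711 265.68198543  78.71421445]
755 -64.82498357580788 64.7314740567116 -28.305907776958847 17.604475664117523
[[-32.0, -18.0, 45.0], [-30.0, 16.0, 46.0], [-29.0, 16.0, 46.0], [-29.0, -17.0, 47.0], [-28.0, -17.0, 48.0], [-27.0, -18.0, 48.0], [-26.0, -20.0, 46.0], [-25.0, -16.0, 46.0], [19.0, 12.0, 100.0], [19.0, -13.0, 101.0], [20.0, 12.0, 100.0], [20.0, -15.0, 102.0], [20.0, -11.0, 99.0], [21.0, 12.0, 101.0], [21.0, -15.0, 102.0], [21.0, -11.0, 100.0], [22.0, 11.0, 101.0], [22.0, -17.0, 101.0], [22.0, -12.0, 102.0], [23.0, 10.0, 101.0], [22.0, 13.0, 105.0], [22.0, -13.0, 104.0], [24.0, -9.0, 99.0], [23.0, 13.0, 105.0], [23.0, -13.0, 105.0], [24.0, -9.0, 101.0], [24.0, 12.0, 105.0], [24.0, -14.0, 106.0], [25.0, -10.0, 101.0], [25.0, 11.0, 104.0], [25.0, -16.0, 104.0], [25.0, -11.0, 104.0], [26.0, 11.0, 105.0], [25.0, -14.0, 108.0], [27.0, -10.0, 103.0], [27.0, -17.0, 105.0], [27.0, -12.0, 106.0], [28.0, -17.0, 106.0], [28.0, -13.0, 105.0], [30.0, -15.0, 104.0], [30.0, -11.0, 104.0], [32.0, -11.0, 102.0]]
plate ((-0.0459442138671875, -16.074966430664062), (23.92136001586914, 129.5784149169922), 89.74678039550781) [-64.08687044  62.68013972] [-27.70107594  -5.24171772] 8.857432588610878
```

>>> {"fn": "send_rows", "kwargs": {
  "moves": [
    [[-2.4,6.1,-30,2.6],[-2.4,6.1,-60,2.6],[-2.4,6.1,-90,2.6],[-2.4,6.1,-115,2.6],[-2.4,6.1,-135,2.6],[-2.4,6.1,-150,2.6],[-2.4,6.1,-165,2.6],[-2.4,6.1,-175,2.6],[-2.4,6.1,-180.5,2.6],[-2.4,6.1,-180.5,2.6]]
  ]
}}

```text
time: 3.27
eef_pos: [533.7, 264.5, 59.1]
tcp_rot: [0.073, 0.997, -0.001, -0.0]
contact_force: [0.1, 0.1, -0.2]
opening: 87.1
```

```bash
python3 -c "
from h import *
st()"
```

```text
t 3.27 tcp [533.7 264.5  59.1] jaw 81.6 F [ 0.15  0.07 -0.17] op 87.1
```

>>> {"fn": "send_rows", "kwargs": {
  "moves": [
    [[0.5,1,1,0],[0.5,1,1,0],[0.5,1,1,0],[0.5,1,1,0],[0.5,1,1,0],[0.5,1,1,0],[0.5,1,1,0],[0.5,1,1,0],[0.5,1,1,0],[0.5,1,1,0]]
  ],
  "gripper": 1,
  "squeeze": 8
}}

```text
time: 4.1
eef_pos: [534.2, 265.5, 60.1]
tcp_rot: [0.073, 0.997, -0.001, -0.0]
contact_force: [-0.7, 0.0, 0.0]
opening: 28.4
```

>>> {"fn": "send_rows", "kwargs": {
  "moves": [
    [[0,0,0,0],[0,0,0,0],[0,0,0,0],[0,0,0,0],[0,0,0,0],[0,0,0,0],[0,0,8,0],[0,0,20,0],[0,0,35,0],[0,0,50,0]]
  ]
}}

```text
time: 4.93
eef_pos: [534.3, 265.5, 111.6]
tcp_rot: [0.073, 0.997, -0.001, -0.0]
contact_force: [0.5, 0.4, -0.7]
opening: 22.3
```

```bash
cat > cone.py <<'E'
from h import *
from scipy.optimize import least_squares
def rad(s): return np.interp(s,[0,27,29,79,81,104,106,120],[14,14,11.5,11.5,8.5,8.5,5.5,5.5])
def cone(name="side",guess_tilt=45,save=None):
    p=manip.snapshot(name); s=manip.get_state(); W=pts(p); im=p["image"][:,:,::-1]
    if save:
        K=np.array(p["intrinsics"]);c=(np.array(p["world_to_cam"])@np.r_[s["eef_pos"],1]);u,v=int(K[0,2]-c[0]/c[2]*K[0,0]),int(K[1,2]+c[1]/c[2]*K[1,1])
        cr=im[max(0,v-60):v+60,max(0,u-75):u+75]; cv2.imwrite(save,cv2.resize(cr,None,fx=4,fy=4,interpolation=cv2.INTER_CUBIC))
    hsv=cv2.cvtColor(im.copy(),cv2.COLOR_BGR2HSV).astype(int)
    g=s["eef_pos"]+[0,0,18.7]
    m=(np.linalg.norm(W-g,axis=-1)<85)&(p["depth"]>0)&(hsv[...,1]>45)&(hsv[...,2]>110)&(hsv[...,0]<25)
    q=W[m]; y=R.from_quat(s["tcp_rot"]).as_matrix()[:,1]; a0=np.arctan2(y[1],y[0])-np.pi/2
    ex=np.array([np.cos(a0),np.sin(a0),0]); ey=np.array([-np.sin(a0),np.cos(a0),0]); ez=np.array([0,0,1])
    def ax(t): return np.sin(t)*ex+np.cos(t)*ez
    def f(p):  # axis in the jaw-normal plane; p: tilt from vertical, offset ey, foot along/height
        u=ax(p[0]); o=g-p[1]*u+p[2]*np.cross(ey,u)+p[3]*ey
        d=q-o; s_=np.clip(d@u,0,120); r=np.linalg.norm(d-np.outer(s_,u),axis=1); return np.r_[r-rad(s_),.3*p[3],.3*p[2]]
    r=min((least_squares(f,[np.radians(t0),62,0,0],loss="soft_l1",f_scale=2) for t0 in (guess_tilt,guess_tilt-20)),key=lambda r:r.cost)
    t,L,b,c=r.x; u=ax(t); foot=g-L*u+b*np.cross(ey,u)+c*ey
    print(name,"n",len(q),"tilt",np.degrees(t).round(1),"L",L.round(1),"off",round(b,1),round(c,1),"foot",foot.round(1),"med",np.median(abs(r.fun)).round(2)); return foot
E
python3 - <<'E'
from cone import *
st(); cone("side",45,"pics/s1.png"); cone("top",45)
E
```

```text
t 4.93 tcp [534.3 265.5 111.6] jaw 81.6 F [ 0.53  0.37 -0.66] op 22.3
side n 204 tilt 41.0 L 61.1 off -2.5 -1.3 foot [494.5 271.4  89.6] med 1.86
top n 38 tilt 44.3 L 61.8 off -0.9 -0.4 foot [493.  272.6  89.2] med 0.9
```

View pics/s1.png

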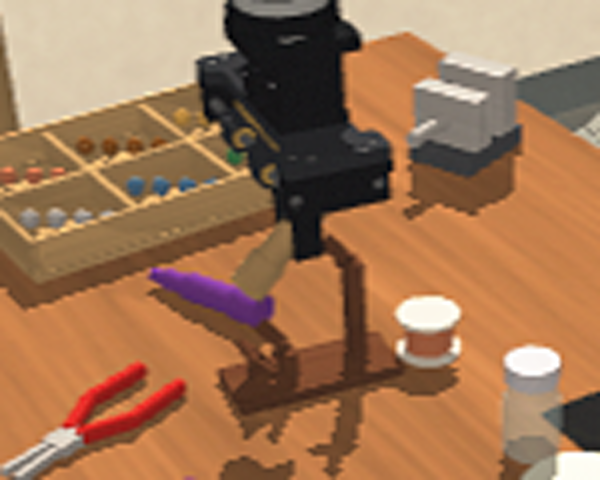

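>>> {"fn": "send_rows", "kwargs": {
  "moves": [
    [[0,0,25,0],[0,0,50,0],[20,-2.8,52,0],[45,-6.3,52,0],[75,-10.6,52,0],[104,-14.8,52,0],[104,-14.8,35,0],[104,-14.8,10,0],[104,-14.8,-12,0],[104,-14.8,-16,0]]
  ]
}}

```text
time: 5.87
eef_pos: [637.5, 250.5, 92.8]
tcp_rot: [0.073, 0.997, -0.001, -0.001]
contact_force: [-0.2, -0.6, -0.9]
opening: 21.9
```

```bash
python3 - <<'E'
from cone import *
st(); cone("side",45,"pics/s2.png"); cone("top",45)
E
```

```text
t 5.87 tcp [637.5 250.5  92.8] jaw 81.6 F [-0.17 -0.64 -0.85] op 21.9
side n 209 tilt 39.2 L 64.7 off -5.8 -1.2 foot [592.8 256.3  66.3] med 2.29
top n 32 tilt 368.5 L 47.8 off -31.0 -26.1 foot [598.  231.1  72.5] med 2.25
```

View pics/s2.png

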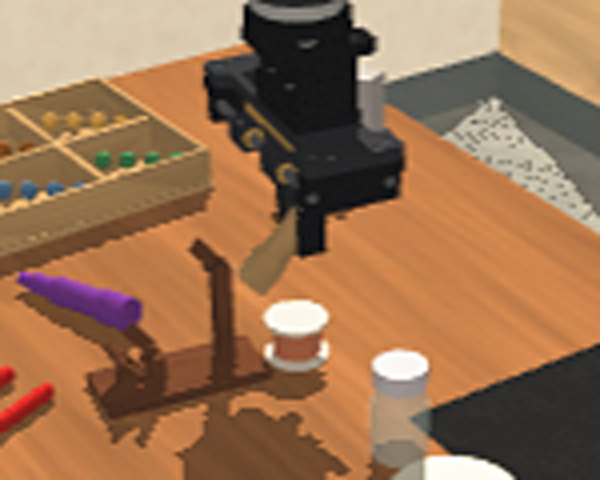

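>>> {"fn": "send_rows", "kwargs": {
  "moves": [
    [[-5,0.7,0,0.3],[-10,1.4,0,0.3],[-15,2.1,0,0.3],[-20,2.8,1,0.3],[-25,3.5,1,0.3],[-30,4.3,2,0.3],[-35,5,2,0.3],[-40,5.7,3,0.3],[-44,6.3,3,0.3],[-44,6.3,3,0.3]]
  ]
}}

```text
time: 6.8
eef_pos: [593.9, 258.1, 99.4]
tcp_rot: [0.07, 0.998, 0.0, 0.0]
contact_force: [1.0, 0.5, 0.6]
opening: 21.9
```

```bash
python3 - <<'E'
from cone import *
st(); cone("side",25,"pics/s3.png")
E
```

```text
t 6.8 tcp [593.9 258.1  99.4] jaw 82.0 F [1.04 0.47 0.56] op 21.9
side n 149 tilt -13.4 L 49.1 off -12.5 1.6 foot [593.5 259.7  67.2] med 2.87
```

View pics/s3.png

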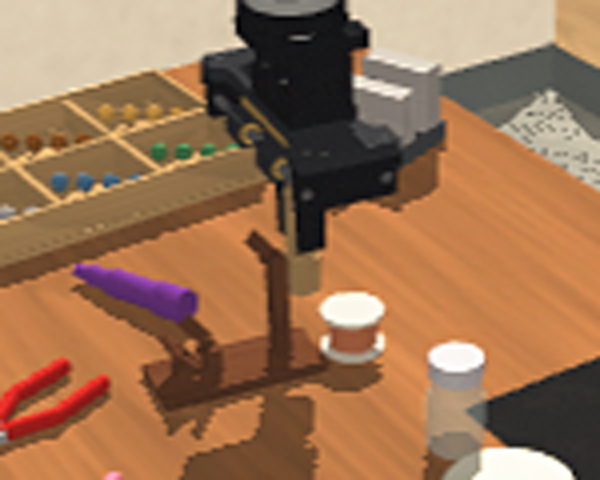

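>>> {"fn": "send_rows", "kwargs": {
  "moves": [
    [[10,-1.5,5,0],[15,-2,40,0],[15,-8,68,0],[14,-35,70,0],[13,-70,70,0],[12,-107,70,0],[12,-144,70,0],[12,-180,70,0],[12,-210,70,0],[12,-225,70,0]]
  ],
  "squeeze": 15
}}

```text
time: 7.68
eef_pos: [604.7, 27.3, 168.5]
tcp_rot: [0.073, 0.997, -0.001, -0.001]
contact_force: [1.0, -0.2, -0.6]
opening: 21.9
```

```bash
python3 - <<'E'
from cone import *
st(); cone("side",5,"pics/s4.png"); cone("top",5)
E
```

```text
t 7.68 tcp [604.7  27.3 168.5] jaw 81.6 F [ 0.95 -0.18 -0.58] op 21.9
side n 218 tilt -2.7 L 54.6 off -2.3 2.5 foot [605.5  27.5 132.6] med 1.18
top n 0 tilt 5.0 L 62.0 off 0.0 0.0 foot [599.7  29.1 125.5] med 0.0
```

View pics/s4.png

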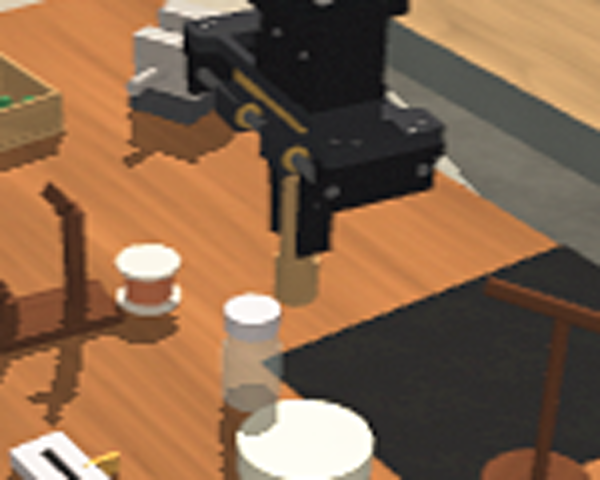

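>>> {"fn": "send_rows", "kwargs": {
  "moves": [
    [[0,-8,-10,0.4],[0,-15,-25,0.4],[0,-15,-45,0.4],[0,-15,-62,0.4],[0,-15,-75,0.4],[0,-15,-84,0.4],[0,-15,-90,0.4],[0,-15,-94,0.4],[0,-15,-96,0.4],[0,-15,-96,0.4]]
  ]
}}

```text
time: 8.62
eef_pos: [605.2, 13.5, 72.6]
tcp_rot: [0.07, 0.998, -0.001, -0.001]
contact_force: [0.4, -0.6, -0.4]
opening: 22.2
```

```bash
python3 - <<'E'
from cone import *
st(); cone("side",5)
p=manip.snapshot("side");W=pts(p)
m=(W[...,2]>18)&(W[...,2]<32)&(np.hypot(W[...,0]-605,W[...,1]-13)<50);q=W[m][:,:2].astype(np.float32);print("plinth",cv2.minEnclosingCircle(q))
E
```

```text
t 8.62 tcp [605.2  13.5  72.6] jaw 82.0 F [ 0.39 -0.63 -0.42] op 22.2
side n 245 tilt -12.6 L 47.4 off -12.2 6.1 foot [604.7  19.6  42.8] med 5.47
plinth ((603.5231323242188, 11.063334465026855), 45.78314208984375)
```

>>> {"fn": "send_rows", "kwargs": {
  "moves": [
    [[0,-1,-1,0],[0,-1,-2,0],[0,-1,-3,0],[0,-1,-3.5,0],[0,-1,-4,0],[0,-1,-4.5,0],[0,-1,-5,0],[0,-1,-5.5,0],[0,-1,-5.5,0],[0,-1,-5.5,0]]
  ],
  "squeeze": 5
}}

```text
time: 9.55
eef_pos: [605.6, 12.4, 67.7]
tcp_rot: [0.07, 0.998, -0.001, -0.001]
contact_force: [-0.1, -0.4, -1.1]
opening: 22.0
```

```bash
python3 - <<'E'
from cone import *
st()
p=manip.snapshot("side"); im=p["image"][:,:,::-1]; cv2.imwrite("pics/s5.png",cv2.resize(im[150:240,260:360],None,fx=6,fy=6,interpolation=cv2.INTER_CUBIC))
E
```

```text
t 9.55 tcp [605.6  12.4  67.7] jaw 82.0 F [-0.11 -0.39 -1.09] op 22.0
```

View pics/s5.png

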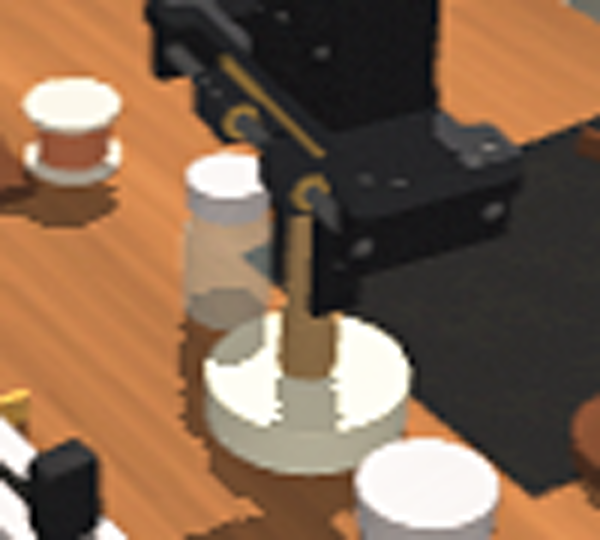

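>>> {"fn": "send_rows", "kwargs": {
  "moves": [
    [[0,0,-0.5,0],[0,0,-1,0],[0,0,-1.5,0],[0,0,-2,0],[0,0,-2.5,0],[0,0,-3,0],[0,0,-3,0],[0,0,-3,0],[0,0,-3,0],[0,0,-3,0]]
  ]
}}

```text
time: 10.43
eef_pos: [605.6, 12.3, 64.8]
tcp_rot: [0.07, 0.998, -0.001, -0.001]
contact_force: [-0.8, 0.1, -0.3]
opening: 22.0
```

```bash
python3 -c "
from h import *
st()"
```

```text
t 10.43 tcp [605.6  12.3  64.8] jaw 82.0 F [-0.78  0.09 -0.31] op 22.0
```

>>> {"fn": "send_rows", "kwargs": {
  "moves": [
    [[0,0,-0.5,0],[0,0,-1,0],[0,0,-1.5,0],[0,0,-2,0],[0,0,-2.5,0],[0,0,-3,0],[0,0,-3.5,0],[0,0,-4,0],[0,0,-4,0],[0,0,-4,0]]
  ]
}}

```text
time: 11.27
eef_pos: [606.7, 12.3, 62.3]
tcp_rot: [0.07, 0.998, -0.001, 0.001]
contact_force: [-0.8, -0.2, 6.4]
opening: 22.2
```

```bash
python3 -c "
from cone import *
st()
p=manip.snapshot('side'); im=p['image'][:,:,::-1]; cv2.imwrite('pics/s6.png',cv2.resize(im[150:240,260:360],None,fx=6,fy=6,interpolation=cv2.INTER_CUBIC))"
```

```text
t 11.27 tcp [606.7  12.3  62.3] jaw 82.0 F [-0.76 -0.17  6.45] op 22.2
```

View pics/s6.png

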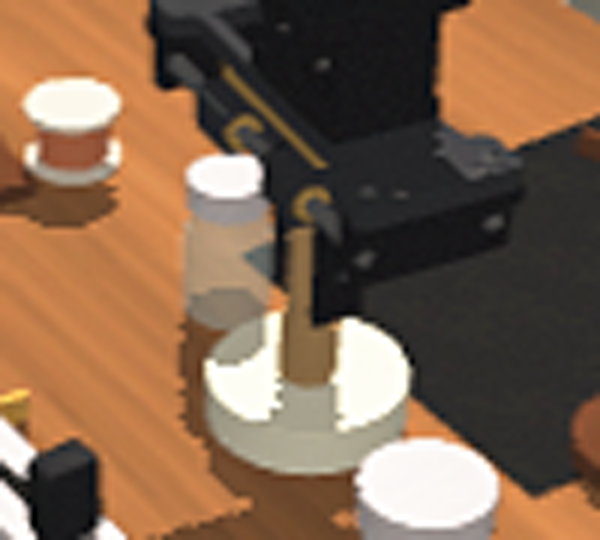

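>>> {"fn": "send_rows", "kwargs": {
  "moves": [
    [[0,0,0,0],[0,0,0,0],[0,0,0.5,0],[0,0,1,0],[-0.5,0,1.3,0],[-0.5,0,1.3,0],[-0.5,0,1.3,0],[-0.5,0,1.3,0],[-0.5,0,1.3,0],[-0.5,0,1.3,0]]
  ],
  "squeeze": 3
}}

```text
time: 12.15
eef_pos: [606.2, 12.3, 63.6]
tcp_rot: [0.07, 0.998, -0.001, 0.001]
contact_force: [-0.3, 0.4, -1.0]
opening: 21.9
```

```bash
python3 -c "
from h import *
st()"
```

```text
t 12.15 tcp [606.2  12.3  63.6] jaw 82.0 F [-0.29  0.42 -1.03] op 21.9
```

>>> {"fn": "send_rows", "kwargs": {
  "moves": [
    [[0,0,-0.3,0],[0,0,-0.6,0],[0,0,-0.9,0],[0,0,-1.1,0],[0,0,-1.1,0],[0,0,-1.1,0],[0,0,-1.1,0],[0,0,-1.1,0],[0,0,-1.1,0],[0,0,-1.1,0]]
  ]
}}

```text
time: 12.98
eef_pos: [606.2, 12.3, 62.4]
tcp_rot: [0.07, 0.998, -0.001, 0.001]
contact_force: [-0.3, 0.6, 0.1]
opening: 22.6
```

```bash
python3 -c "
from h import *
st()"
```

```text
t 12.98 tcp [606.2  12.3  62.4] jaw 82.0 F [-0.27  0.56  0.06] op 22.6
```

>>> {"fn": "send_rows", "kwargs": {
  "moves": [
    [[0,0,0,0],[0,0,0,0],[0,0,0,0],[0,0,0,0],[0,0,0,0],[0,0,0,0],[0,0,0,0],[0,0,0,0],[0,0,0,0],[0,0,0,0]]
  ],
  "gripper": 0.55
}}

```text
time: 13.82
eef_pos: [606.2, 12.2, 62.4]
tcp_rot: [0.07, 0.998, -0.001, 0.001]
contact_force: [0.5, 0.3, -0.5]
opening: 39.3
```

```bash
python3 -c "
from cone import *
st()
p=manip.snapshot('side'); im=p['image'][:,:,::-1]; cv2.imwrite('pics/s7.png',cv2.resize(im[150:240,260:360],None,fx=6,fy=6,interpolation=cv2.INTER_CUBIC))"
```

```text
t 13.82 tcp [606.2  12.2  62.4] jaw 82.0 F [ 0.47  0.3  -0.46] op 39.3
```

View pics/s7.png

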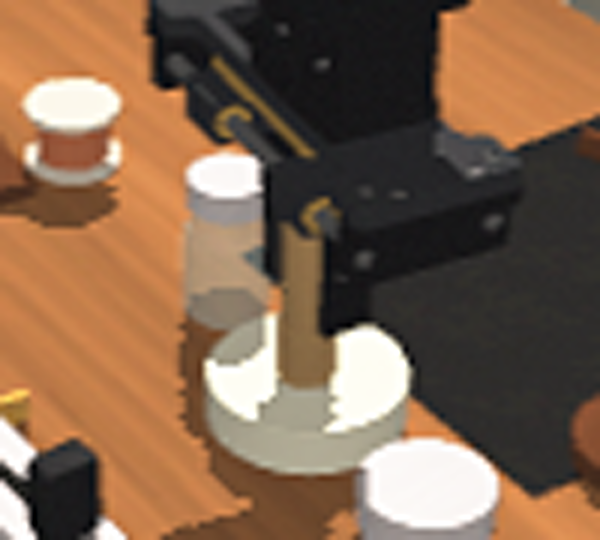

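>>> {"fn": "send_rows", "kwargs": {
  "moves": [
    [[0,0,2,0],[0,0,4,0],[0,0,7,0],[0,0,11,0],[0,0,16,0],[0,0,22,0],[0,0,29,0],[0,0,37,0],[0,0,46,0],[0,0,56,0]]
  ]
}}

```text
time: 14.7
eef_pos: [606.2, 12.3, 119.4]
tcp_rot: [0.07, 0.998, -0.001, 0.001]
contact_force: [0.6, 0.6, 0.4]
opening: 38.9
```

```bash
cat > stand.py <<'E'
from cone import *
def stand(name,save=None):
    p=manip.snapshot(name); W=pts(p); im=p["image"][:,:,::-1].copy()
    if save: cv2.imwrite(save,cv2.resize(im[150:240,260:360],None,fx=6,fy=6,interpolation=cv2.INTER_CUBIC))
    hsv=cv2.cvtColor(im,cv2.COLOR_BGR2HSV).astype(int)
    m=(np.hypot(W[...,0]-605,W[...,1]-12)<35)&(W[...,2]>32)&(W[...,2]<150)&(p["depth"]>0)&(hsv[...,1]>60)&(hsv[...,2]>70)
    q=W[m]
    def f(v):
        u=np.array([v[2],v[3],1]);u/=np.linalg.norm(u);d=q-[v[0],v[1],24];s=np.clip(d@u,0,120);r=np.linalg.norm(d-np.outer(s,u),axis=1);return r-rad(s)
    r=least_squares(f,[605,12,0,0],loss="soft_l1",f_scale=2)
    print(name,len(q),"foot",r.x[:2].round(1),"lean deg",np.degrees(r.x[2:]).round(1),"med",np.median(abs(r.fun)).round(2),"zmax",q[:,2].max().round() if len(q) else 0)
E
python3 -c "
from stand import *
st(); stand('side','pics/s8.png'); stand('top')"
```

```text
t 14.7 tcp [606.2  12.3 119.4] jaw 82.0 F [0.58 0.57 0.43] op 38.9
side 312 foot [604.   12.2] lean deg [-0.2  0.3] med 1.01 zmax 149.0
top 0 foot [605.  12.] lean deg [0. 0.] med nan zmax 0
  return _methods._mean(a, axis=axis, dtype=dtype,
  ret = ret.dtype.type(ret / rcount)
```

View pics/s8.png

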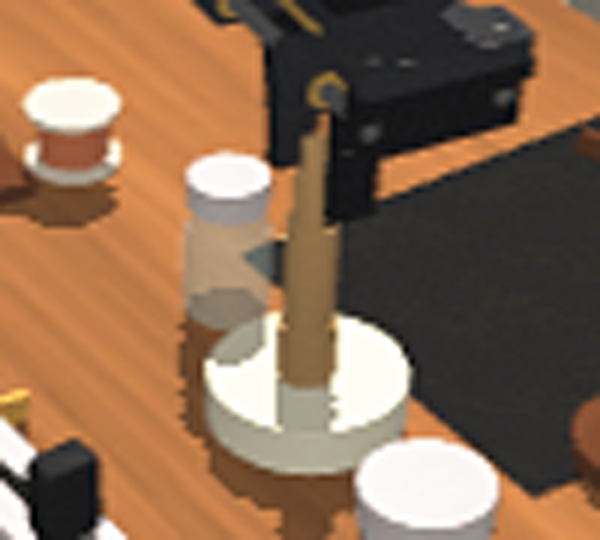

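>>> {"fn": "send_rows", "kwargs": {
  "moves": [
    [[0,0,30,0],[0,0,60,0],[0,0,90,0],[-25,5,100,2],[-50,10,100,5],[-75,15,100,8],[-96,18,100,8],[-96,18,100,8],[-96,18,100,8],[-96,18,100,8]]
  ]
}}

```text
time: 15.63
eef_pos: [512.3, 30.1, 221.3]
tcp_rot: [0.0, 1.0, 0.0, 0.003]
contact_force: [0.9, -0.1, 0.2]
opening: 38.8
```

```bash
cat > dim.py <<'E'
from stand import *
def dim(save=None):
    p=wr(); W=pts(p); im=p["image"][:,:,::-1].copy(); d=p["depth"]; 
    if save: cv2.imwrite(save,im)
    np.savez("/tmp/d.npz",W=W,im=im,d=d)
    hsv=cv2.cvtColor(im,cv2.COLOR_BGR2HSV).astype(int); h,s,v=hsv[...,0],hsv[...,1],hsv[...,2]
    near=(d>0)&(abs(W[...,0]-465)<50)&(abs(W[...,1]-35)<110)
    def box(n,m):
        k,l,stt,_=cv2.connectedComponentsWithStats(m.astype(np.uint8)); 
        if k<2: print(n,0); return
        m=l==1+stt[1:,4].argmax(); q=W[m]; ys,xs=np.nonzero(m); rc=cv2.minAreaRect(q[:,:2].astype(np.float32))
        print(n,m.sum(),"px",xs.min(),ys.min(),xs.max(),ys.max(),"mean",q.mean(0).round(1),"rect",np.round(rc[0],1),np.round(rc[1],1),round(rc[2],1)); return rc
    box("base",near&(W[...,2]>9)&(W[...,2]<19)&(s<60)&(v>120))
    box("grip",near&(W[...,2]>49)&(W[...,2]<60))
    box("clip",near&(W[...,0]>474)&(W[...,2]>7)&(W[...,2]<22)&(s>110)&(v>120)&(abs(W[...,1]-80)<30))
if __name__=="__main__":
    st(); dim("pics/d1.png"); stand("side")
E
python3 dim.py
```

```text
t 15.63 tcp [512.3  30.1 221.3] jaw 90.0 F [ 0.86 -0.07  0.16] op 38.8
base 3893 px 211 126 354 162 mean [460.3  44.9  12.8] rect [461.2  38.6] [ 40.  170.6] 1.2
grip 467 px 228 135 246 160 mean [461.9 -10.8  52.8] rect [462.2 -11.3] [19.5 26.6] 89.4
clip 15 px 314 165 315 175 mean [491.1  77.8  10.1] rect [491.8  77.9] [12.9  1. ] 1.2
side 328 foot [603.9  12.6] lean deg [-0.1 -0.3] med 0.99 zmax 148.0
```

View pics/d1.png

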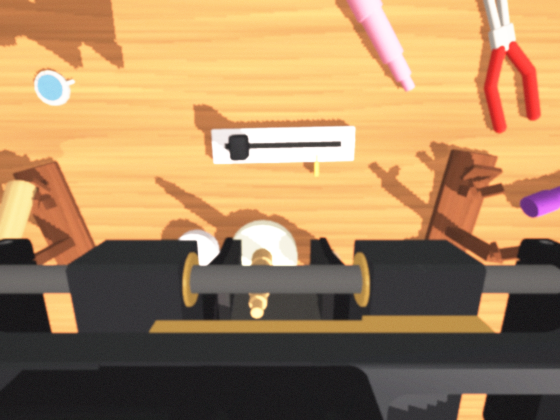

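```bash
python3 - <<'E'
from h import *
z=np.load("/tmp/d.npz");W=z["W"];im=z["im"];hsv=cv2.cvtColor(im,cv2.COLOR_BGR2HSV)
print(hsv[160:178,310:324,1]); print(im[168:172,308:326].tolist()[1])
print(W[169,308:326].round(0).tolist()[::2])
# base edges: y ends and yaw from top points
m=(W[...,2]>9)&(W[...,2]<19)&(hsv[...,1]<60)&(hsv[...,2]>120)&(abs(W[...,0]-461)<30)&(abs(W[...,1]-38)<95)
for rr in range(130,162,4):
    c=np.nonzero(m[rr])[0]; print(rr,c.min(),c.max(),W[rr,c.min()].round(1),W[rr,c.max()].round(1))
for cc in (255,280,300,340,350):
    r_=np.nonzero(m[:,cc])[0]; print(cc,r_.min(),r_.max(),W[r_.min(),cc].round(1),W[r_.max(),cc].round(1))
E
```

```text
[[  0   0   0   1   2  11  38  26   3   1   0   0   0   0]
 [ 14  15  16  19  28  49  69  60  30  20  17  17  18  19]
 [ 97  97 102 109 113 108  92  92  95  94  97  98  96  96]
 [150 151 151 156 147 115  93  95 110 124 126 129 127 129]
 [154 159 157 163 151 109  92  95 111 126 129 131 132 128]
 [157 156 159 159 148 112  95  94 111 126 132 130 133 131]
 [158 156 159 163 150 112  92  97 114 130 133 132 134 135]
 [156 157 161 162 147 110  90  93 112 129 136 137 136 137]
 [156 159 156 163 149 111  91  96 116 129 134 134 137 136]
 [153 160 157 158 149 110  89  95 114 132 135 134 136 136]
 [156 157 160 159 149 109  89  97 112 129 134 135 137 136]
 [159 158 156 159 145 112  93  96 113 131 138 137 135 136]
 [154 153 151 153 140 110  89  93 110 125 132 136 134 133]
 [137 134 134 142 134 108  92  96 111 120 129 129 127 130]
 [126 124 126 137 126 107  94  94 108 119 123 124 126 122]
 [123 121 124 127 124 107  97 104 112 122 121 120 122 122]
 [121 122 125 125 121 115 113 114 118 122 123 122 121 121]
 [123 123 126 129 125 122 122 126 123 126 123 126 125 124]]
[[83, 138, 213], [76, 125, 196], [73,
[... 429 characters left out ...]
0], [492.0, 92.0, -1.0]]
130 212 353 [444.3 -44.7  14. ] [444.3 121.7  12.4]
134 212 353 [448.8 -45.   13.8] [448.8 121.9  12.9]
138 212 353 [453.5 -45.6  12.1] [453.5 122.6  11.4]
142 212 353 [458.1 -45.6  13.3] [458.2 122.8  11.6]
146 212 353 [463.  -46.7   9.3] [462.8 123.   12.4]
150 213 353 [467.5 -45.   12.7] [467.6 123.7  10.7]
154 213 352 [472.3 -45.5  11.9] [472.2 122.2  13. ]
158 213 352 [477.  -45.6  12.6] [477.1 122.8  12. ]
255 128 161 [442.    5.8  10.7] [480.5   5.3  13.9]
280 128 161 [442.   35.4  12.9] [480.8  35.6  11.4]
300 127 160 [440.8  59.   11.8] [479.4  59.8  12.5]
340 127 160 [440.8 106.   12.9] [479.6 108.7  10.7]
350 126 159 [439.7 117.8  12.7] [478.2 120.4  12.4]
```

>>> {"fn": "send_rows", "kwargs": {
  "moves": [
    [[-20,-15,0,1.2],[-40,-32,-20,1.2],[-50,-41,-50,1.2],[-50,-41,-85,1.2],[-50,-41,-115,1.2],[-50,-41,-140,1.2],[-50,-41,-160,1.2],[-50,-41,-178,1.2],[-50,-41,-191,1.2],[-50,-41,-195,1.2]]
  ],
  "gripper": 0.2
}}

```text
time: 16.57
eef_pos: [461.3, -11.6, 23.6]
tcp_rot: [-0.01, 1.0, -0.001, 0.001]
contact_force: [0.1, -0.2, 0.3]
opening: 69.4
```

```bash
python3 -c "
from stand import *
st(); stand('side')"
```

```text
t 16.57 tcp [461.3 -11.6  23.6] jaw 91.1 F [ 0.11 -0.19  0.27] op 69.4
side 325 foot [604.3  12.7] lean deg [-0.5 -0.4] med 0.96 zmax 148.0
```

Cone still upright. Close on the grip and lift slightly off the housing.

>>> {"fn": "send_rows", "kwargs": {
  "moves": [
    [[0,0,2,0],[0,0,2,0],[0,0,2,0],[0,0,2,0],[0,0,2,0],[0,0,2,0],[0,0,2,0],[0,0,2,0],[0,0,2,0],[0,0,2,0]]
  ],
  "gripper": 1,
  "squeeze": 8
}}

```text
time: 17.45
eef_pos: [461.5, -11.4, 26.0]
tcp_rot: [-0.01, 1.0, -0.001, 0.001]
contact_force: [0.5, 0.4, 1.4]
opening: 20.0
```

>>> {"fn": "send_rows", "kwargs": {
  "moves": [
    [[0,0,0,0],[0,0,0,0],[0,0,0,0],[0,5,0,0],[-0.2,12,0,0],[-0.4,20,0,0],[-0.6,28,0,0],[-0.7,35,0,0],[-0.8,40,0,0],[-0.8,40,0,0]]
  ]
}}

```text
time: 18.28
eef_pos: [460.7, 30.6, 26.1]
tcp_rot: [-0.011, 1.0, -0.0, 0.001]
contact_force: [-0.6, 1.2, 0.5]
opening: 20.1
```

>>> {"fn": "send_rows", "kwargs": {
  "moves": [
    [[-0.1,8,0,0],[-0.3,16,0,0],[-0.5,24,0,0],[-0.6,32,0,0],[-0.8,39,0,0],[-0.9,44,0,0],[-0.9,47,0,0],[-0.9,48.2,0,0],[-0.9,48.2,0,0],[-0.9,48.2,0,0]]
  ]
}}

```text
time: 19.12
eef_pos: [459.7, 79.5, 26.0]
tcp_rot: [-0.011, 1.0, 0.0, 0.001]
contact_force: [1.0, 0.9, 0.0]
opening: 20.0
```

```bash
python3 -c "
from stand import *
st()"
```

```text
t 19.12 tcp [459.7  79.5  26. ] jaw 91.2 F [0.95 0.87 0.01] op 20.0
```

>>> {"fn": "send_rows", "kwargs": {
  "moves": [
    [[0,-0.5,0,0],[0,-0.5,0,0],[0,-0.5,0,0],[0,-0.5,0,0],[0,-0.5,0,0],[0,-0.5,0,0],[0,-0.5,0,0],[0,-0.5,0,0],[0,-0.5,8,0],[0,-0.5,25,0]]
  ],
  "gripper": 0.45
}}

```text
time: 19.95
eef_pos: [457.9, 78.5, 49.9]
tcp_rot: [-0.011, 1.0, -0.0, -0.001]
contact_force: [-0.1, 0.4, -0.4]
opening: 48.0
```

>>> {"fn": "send_rows", "kwargs": {
  "moves": [
    [[0,0,30,0],[0,0,60,0],[0,0,95,0],[0,0,130,0],[20,-20,160,0],[50,-45,170,0],[50,-45,170,0],[50,-45,170,0],[50,-45,170,0],[50,-45,170,0]]
  ]
}}

```text
time: 20.78
eef_pos: [506.8, 34.4, 219.3]
tcp_rot: [-0.011, 1.0, -0.0, -0.002]
contact_force: [-1.0, 0.1, 0.2]
opening: 48.2
```

```bash
sed -i 's/pics\/d1/pics\/d2/' dim.py; python3 dim.py; python3 - <<'E'
from h import *
z=np.load("/tmp/d.npz");W=z["W"];im=z["im"].copy(); d=z["d"]
c=im[110:190,190:380]; cv2.imwrite("pics/d2c.png",cv2.resize(c,None,fx=4,fy=4,interpolation=cv2.INTER_CUBIC))
for n in("top","side"):
    p=manip.snapshot(n);V=pts(p); hs=cv2.cvtColor(p["image"],cv2.COLOR_RGB2HSV)
    m=(V[...,2]>48)&(V[...,2]<60)&(abs(V[...,0]-463)<30)&(abs(V[...,1]-60)<60);print(n,"grip",m.sum(),V[m].mean(0).round(1),V[m].min(0).round(1),V[m].max(0).round(1))
E
```

```text
t 20.78 tcp [506.8  34.4 219.3] jaw 91.3 F [-1.    0.13  0.19] op 48.2
base 3730 px 209 135 351 168 mean [460.6  33.4  12.9] rect [461.8  38.6] [ 39.3 170. ] 1.3
grip 462 px 309 141 327 166 mean [459.9  79.1  52.7] rect [460.1  79.4] [26.7 19.8] 1.7
clip 17 px 311 170 312 182 mean [489.   77.7  11.5] rect [489.8  77.9] [15.1  1. ] 0.4
side 323 foot [604.1  12.6] lean deg [-0.2 -0.2] med 0.93 zmax 148.0<stdin>:6: RuntimeWarning: Mean of empty slice.
  ret = um.true_divide(
Traceback (most recent call last):
ValueError: zero-size array to reduction operation minimum which has no identity
```

View pics/d2c.png

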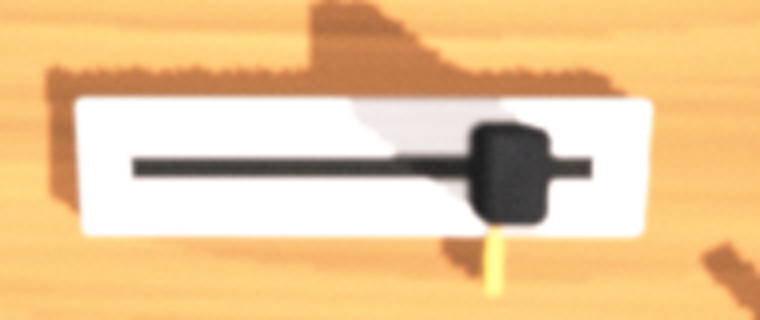

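```bash
python3 -c "
from stand import *
stand('side'); st(); print(manip.sign_off())"
```

```text
side 324 foot [604.   12.5] lean deg [-0.1 -0.2] med 0.91 zmax 148.0
t 20.98 tcp [507.2  34.2 219.6] jaw 91.3 F [-0.12 -0.24  0.5 ] op 47.5
the job is handed in; nothing more can be done
None
```

The stepped cone is standing on its foot in the middle of the plinth, the dimmer's grip is level with the brass clip, and the job is handed in at about 21 s. No verdict was given.

- **Cone:** I lifted it from its rest at 45°. The tool can only shift and turn about the vertical, so I tipped the cone upright by pushing its foot against the rest's far post. Then I set it on the plinth and let go.
- **Cone checks:** The last fit puts its foot at (604.0, 12.5) and the lean at 0.1–0.2°. I measured the plinth's centre at about (605.5, 12.2). From letting go to closing on the dimmer took over 3 s, and every fit in that time showed it upright.
- **Dimmer:** I took hold of the grip and slid it to y ≈ 79.3. I placed the level of the clip at about 79.1, so the two agree within roughly 1 mm, against the 4 mm allowed.
- **Arm:** It is clear of everything, about 220 mm up.
- **Checks that failed or disagreed:**
  - The automatic clip mask put the clip about 1.5 mm lower (77.9) because it caught only the edge. Read by eye from the picture, the clip came out at 79.7.
  - A second check of the grip's position with the top camera found no points, so that position rests on the wrist camera and the arm's own reading.
  - The cone fits from the top camera failed on the plinth, so the lean comes from the side camera alone.
- **Bystanders:** I did not measure them again at the end. The later pictures showed nothing moved.

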